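# Lay the glass lamp shade down in its carrier

## Task

The opal glass wall-light shade is standing on end in its blue carrier: lower it gently onto its side on the carrier's floor, mouth towards the red keeper, without gripping it, letting it drop or knocking it, because a fall, or a press of more than about one kilogram, cracks it. Then slide the red keeper up so that its pad pushes the shade fully home against the end wall, and lean on it until the stiff pad spring just gives (about half a kilogram on the glass), so that the shade stays lightly clamped when you let go. Leave the other things on the shelf alone.

Things in the scene. Friction and masses are not known exactly. Their poses are not given: they have to be found in the camera images.
- carrier: Blue carrier fixed to the shelf: floor plate 130 (its x) by 390 (its y) by 10 mm thick; origin under its centre, z up. At the +y end a wall, inner face at y = +180 mm, top 70 mm above the shelf. Two rails (tops 40 mm above the shelf, y -95 to +180 mm) lean outwards: channel 88 mm wide at the floor, 105 mm at the top. Felt on the floor and wall.
- shade: Opal-white square glass tube, 80 x 80 mm outside, 150 mm long, walls 5 mm, one end open (mouth), a 6 mm steel cap on the other; about 0.3 kg, varies. Origin at the centre of the cap's outer face, z towards the mouth, y as the carrier's at the start. Starts upright on the carrier floor, mouth up, about y = +130 mm in the carrier, square with it to 2 degrees.
- mouth (a point): Centre of the shade's open mouth: z = +150 mm of the shade. Leaned towards the carrier's -y, the shade turns about the lower edge of its -y side, 40 mm from its axis; past some 30 degrees it falls. Laid down, its cap is 70 to 100 mm short of the end wall. It cracks at over 12 N from the fingers (any grip), 15 N from the keeper, 25 N in all from the carrier, or if it falls the last 10 mm.
- end_wall (a point): Point on the inner face of the carrier's end wall, at the middle of its foot, 10 mm above the shelf: x = 0, y = +180 mm in the carrier. The laid-down shade is to end with its cap against this face.
- keeper: Red upright plate 80 mm wide, 12 mm thick (y -6 to +6 mm), 16 to 72 mm above the shelf; origin at mid-thickness at shelf height, axes as the carrier's. Slides 170 mm towards the carrier's +y, from carrier y = -140 mm (it may start up to 15 mm on). Stiff: some 8 N to move it, about 0.1 N more per 10 mm/s; stays where left. It carries the pad in front (+y).
- push_face (a point): Middle of the keeper's bare -y face (6 mm behind its origin), 55 mm above the shelf: push here, towards the carrier's +y. With the shade home, the pad should bear on it with 2.5 to 9 N, so some 10.5 to 17 N in all on the plate; on letting go the keeper's stiffness holds what the pad bears, up to 8 N.
- pad_seat (a point): Point on the keeper 30 mm ahead (+y) of its origin, 36 mm above the shelf. The black pad, 78 x 40 mm (16 to 56 mm above the shelf), stands out on a set screw whose setting is not known: its face lies 0 to 12 mm ahead of this point, so contact must be felt. Stiff spring behind the pad: 4 N per mm, 8 mm of travel.
- torch: Steel torch standing on its tail, 145 mm tall, 42 mm wide at the head; bystander. Origin under its centre.
- bulbcase: Bulb in a clear square case, 70 x 70 x 120 mm, standing; bystander. Origin under its centre.
- fusebox: Brown cardboard box 90 x 140 x 60 mm; bystander. Origin under its centre.
- plug1: Orange plug, 52 x 52 x 40 mm with three pins up (58 mm in all); bystander. Origin under its centre.
- plug2: The other orange plug, same size; bystander. Origin under its centre.
- tester: Tester screwdriver lying, 170 mm long along its x, red handle; bystander. Origin under its middle.

How it is judged (in metres and radians):
On the way, in this order (a step that is already met when the one before it is completed fails the run):
1. the shade lies on its side on the carrier floor, mouth towards the keeper (angle between shade's own z axis and vertical above 1.5 rad and angle between shade's own y axis and vertical below 0.08 rad and angle between the z axis of shade and the y axis of carrier, either way round below 0.07 rad and y of mouth in the frame of carrier below 0.06 m and z of shade in the frame of carrier below 0.056 m and linear speed of shade below 0.02 m/s), for 0.3 s.
2. the shade is against the end wall and the pad bears on it with 2.5 to 9 N (angle between shade's own z axis and vertical above 1.5 rad and angle between shade's own y axis and vertical below 0.08 rad and angle between the z axis of shade and the y axis of carrier, either way round below 0.07 rad and y of mouth in the frame of carrier below 0.06 m and z of shade in the frame of carrier below 0.056 m and y of shade in the frame of carrier above 0.175 m and contact force between keeper and shade between 2.5 and 9 N), for 0.3 s.
At the end, for the whole second after the job is handed in: The shade lies flat on the carrier floor (tilt over 1.50 rad, in line with the carrier within 0.07 rad), mouth towards the keeper, its cap within 5 mm of the end wall, at rest, and the keeper's pad still bears on it with 2 to 9.5 N (angle between shade's own z axis and vertical above 1.5 rad and angle between shade's own y axis and vertical below 0.08 rad and angle between the z axis of shade and the y axis of carrier, either way round below 0.07 rad and y of mouth in the frame of carrier below 0.06 m and z of shade in the frame of carrier below 0.056 m and y of shade in the frame of carrier above 0.175 m and contact force between keeper and shade between 2 and 9.5 N and linear speed of shade below 0.01 m/s); the robot touches nothing.
It fails at once if the shade is let fall (it turns faster than 4 rad/s) (angular speed of shade above 4 rad/s).
It fails at once if the robot presses the glass with more than 12 N (contact force between any of the fingers, the arm and shade above 12 N).
It fails at once if the shade is dropped or knocked on the carrier (more than 25 N) (contact force between carrier and shade above 25 N).
It fails at once if the keeper presses the glass with more than 15 N (contact force between keeper and shade above 15 N).
It fails at once if a bystander is disturbed (moved more than 20 mm) (distance of any of torch, bulbcase, fusebox, plug1, plug2, tester from where it was at the start of the episode above 0.02 m).
It also fails if it takes over 72 s, if anything falls off the work surface, if the arm or the gripper's body presses on something with over 40 N, if the wrist force passes 120 N, or if a joint passes its speed limit or range.

## Robot

A 7-joint arm with a two-finger parallel gripper is mounted at the origin on the work surface. World frame = base frame: x ahead of the robot, y to its left, z up, the work surface at z = 0. Lengths are in mm, angles in rad, forces in N, time in s.
With the tool pointing down it reaches from about 400 to 875 mm from the base axis. Payload 4.4 kg.
Tool frame: the origin (TCP) lies at the very end of the fingers, on their centre line; the grasp point (between the pads) lies 19 mm behind it; z points along the fingers, y is the line along which they close (so a half turn about z gives the same grasp; the last joint's range is limited). The gripper opens to 85 mm and grips with 20 to 120 N. Pads are 22 mm wide; open, the fingers measure 114 mm over their backs; the gripper's body (76 mm by 85 mm) begins 54 mm behind the grasp point. The pads swing forward as they close: fully open they stand 13 mm farther back than shut.
Start: joints at [-1.223, 0.628, 0.038, 1.517, -0.027, 0.996, -0.02], TCP at [261.338, 595.164, 231.313] pointing down, gripper open.
Joint ranges: [-3.06, 3.06], [-0.37, 2.12], [-1.25, 1.32], [0.18, 2.47], [-1.1, 4.24], [0.23, 1.98], [-2.94, 2.94]. Speed limits (rad/s): [2.57, 2.57, 3.14, 3.14, 3.14, 3.14, 3.14].

## Interface

Orientations are given as [roll, pitch, yaw] about the fixed x, y, z axes, in that order (R = Rz(yaw) Ry(pitch) Rx(roll)).
In Python, from cell import status, get_image, ctrl, models gives the robot as it stands.
- The arm moves only by the shell command python3 -m handwheel 'ROWS' [OPENING]. ROWS is JSON, a list of rows, each an object with "delta_pos": the shift along the world's x, y, z in cm, a list of three; "yaw": the turn about the world's z in rad. A call has 1 to 10 rows; each row shifts and turns the commanded pose from where the row before left it; what a row does not reach is not made up. A row lasts 1/12 s, in which the tool goes at most 41.7 mm and 7.16 degrees, less where a joint would pass 70% of its speed; a pose out of reach is approached as far as the arm can. A call is refused whole if a number of a shift passes 4.17 or a number of a turn 0.125, either way. A call with a gripper value outside its range is refused whole. OPENING is the opening, from -1 (shut) to 1 (fully open), set as the call begins (- or left out, the last holds). The fingers move at their own pace and stop on an object; the grip force is fixed at half the most. Time passes only in rows, so rows that do not move let the fingers close. It gives the time, the measured TCP pose, the force, the opening and the grip force at its end, in the units of the state.
- status.read_state(): the state, without advancing time (a new reading comes with each control period).
- get_image(name): name is "side" or "top"; returns a dict with "color" (420x560x3 uint8, red, green, blue), "z_map" (420x560 float32, mm along the optical axis (not along the pixel's ray), 0 where there is no reading), "fx", "fy", "cx", "cy" (pixels), "position" and "rotation" of the camera in the world. Camera axes: x right, y up, looking along -z (the intrinsics and any distortion apply to the point x, -y, -z); pixel columns grow to the right and rows downward; lengths in mm; the calibration is good to about 2 mm. A picture is of the moment at which its call begins.
- ctrl.finish_job(): hands the job in; it is judged then, once.
Trained networks look in a picture, given as the dict that the camera call returned (one of the last four; its "shot" number tells which), for a name from the list of things; names that differ only in an ending like _2 or _b are one class to them, and where a whole thing is asked for, a point or a joint stands for the part that bears it (a point fixed in the world has none). Each returns a list of dicts, best first, with "score" (0 to 1); they miss things now and then, are a little off and sometimes report something else, mostly with a low value. They report only what shows in the picture. A call takes as long as a camera call.
- models.boxes_of(picture, name): "rect" ([left, top, right, bottom] in pixels, round what is visible of it).
The state is a dict: "clock": time; "qpos": joint angles; "qd": joint speeds; "tau": joint torques, N m; "eef_pos": TCP position; "tool_rot": TCP orientation; "force": force on the tool from outside, world axes, zero at the start; "torque": the same for the moment, N m; "width": finger opening in mm; "gripper_force": force on a finger pad.
Only numpy, scipy, OpenCV 4.12 (cv2) and the standard library are available. Lean on these libraries where they do the work, as an engineer would, in place of code of your own. Each camera call takes 0.05 s, during which the arm holds its last target. There are 200 camera calls.

## Working session

There is one attempt and no reset: what is moved stays moved. The work goes in short steps, Python scripts to look and compute and a shell command to move; the robot and the scene stay as the last step left them, time stands still between calls to the robot, and variables do not carry over. Pictures are saved under pics/ and viewed, at most 10 in all, crops included, and the job is handed in when it is done.

```bash
mkdir -p pics; cat > h.py <<'E'
import numpy as np,cv2
from cell import status,get_image,ctrl,models
def pts(p):
    z=p["z_map"];v,u=np.indices(z.shape)
    P=np.stack([(u-p["cx"])/p["fx"]*z,-(v-p["cy"])/p["fy"]*z,-z],-1)
    W=P@np.array(p["rotation"]).T+np.array(p["position"]); W[z==0]=np.nan
    return W
def save(p,n): cv2.imwrite("pics/"+n,p["color"][:,:,::-1])
E
python3 - <<'E'
from h import *
a=get_image("top");b=get_image("side")
cv2.imwrite("pics/a.png",np.vstack([a["color"],b["color"]])[:,:,::-1][:, :] if 0 else cv2.resize(np.hstack([a["color"],b["color"]]),(800,300))[:,:,::-1])
save(a,"top.png");save(b,"side.png")
np.savez("a.npz",W=pts(a),c=a["color"]);np.savez("b.npz",W=pts(b),c=b["color"])
for p in (a,b):
  print(p["position"],np.array(p["rotation"]).round(2).tolist(),np.array(p["rotation"]).shape)
  W=pts(p)
  for n in ["carrier","shade","keeper","torch","bulbcase","fusebox","plug1","tester"]:
    for r in models.boxes_of(p,n)[:2]:
      l,t,R,B=map(int,r["rect"]); print(n,r["score"],(l,t,R,B),np.nanmedian(W[t:B,l:R].reshape(-1,3),0).round())
print(status.read_state())
E
```

```text
Traceback (most recent call last):
  File "h.py", line 6, in pts
    W=P@np.array(p["rotation"]).T+np.array(p["position"]); W[z==0]=np.nan
      ~~~~~~~~~~~~~~~~~~~~~~~~~~~^~~~~~~~~~~~~~~~~~~~~~~~
ValueError: operands could not be broadcast together with shapes (420,560) (3,)
```

View pics/top.png

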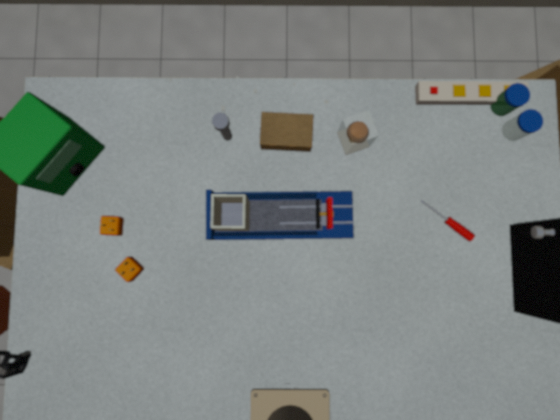

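View pics/side.png

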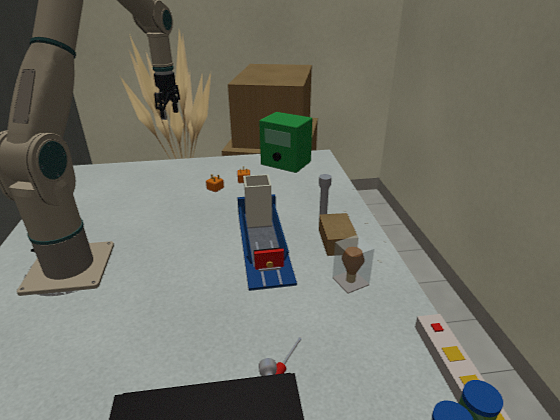

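The top view shows the shade upright at about (229,212) in the carrier and the red keeper at (330,212). The carrier's +y points left, towards world +y. The side view agrees.

```bash
cat > h.py <<'E'
import numpy as np,cv2
from scipy.spatial.transform import Rotation as Ro
from cell import status,get_image,ctrl,models
def rot(p):
    r=np.array(p["rotation"],float)
    return r if r.ndim==2 else Ro.from_euler("xyz",r).as_matrix()
def pts(p):
    z=p["z_map"];v,u=np.indices(z.shape)
    P=np.stack([(u-p["cx"])/p["fx"]*z,-(v-p["cy"])/p["fy"]*z,-z],-1)
    W=P@rot(p).T+np.array(p["position"]); W[z==0]=np.nan
    return W
def save(p,n): cv2.imwrite("pics/"+n,p["color"][:,:,::-1])
E
python3 - <<'E'
from h import *
a=get_image("top");b=get_image("side")
np.savez("a.npz",W=pts(a),c=a["color"]);np.savez("b.npz",W=pts(b),c=b["color"])
print([k for k in a])
for p in (a,b):
  print(p["position"],p["rotation"],p["fx"],p.get("distortion"))
  W=pts(p)
  for n in ["carrier","shade","keeper","torch","bulbcase","fusebox","plug1","tester"]:
    for r in models.boxes_of(p,n)[:2]:
      l,t,R,B=map(int,r["rect"]); print(n,round(r["score"],2),(l,t,R,B),np.nanmedian(W[t:B,l:R].reshape(-1,3),0).round())
W=pts(a);c=a["color"].astype(int)
print("table z",np.nanmedian(W[300:350,150:400,2]))
def box(m,n):
  m=cv2.morphologyEx(m.astype(np.uint8),cv2.MORPH_OPEN,np.ones((2,2)))>0
  q=W[m];q=q[~np.isnan(q[:,0])]
  print(n,len(q),np.percentile(q,[2,50,98],axis=0).round(1).tolist(),cv2.minAreaRect(q[:,:2].astype(np.float32)))
roi=np.zeros(m.shape if 0 else c.shape[:2],bool);roi[180:250,195:365]=1
r,g,bl=c[...,0],c[...,1],c[...,2]
box(roi&(W[...,2]>140)&(W[...,2]<185),"shade rim")
box(roi&(bl>r+40)&(W[...,2]<25),"carrier floor")
box(roi&(bl>r+30),"carrier blue")
box(roi&(r>bl+60)&(r>g+60),"keeper red")
print(status.read_state())
E
```

```text
['color', 'z_map', 'fx', 'fy', 'cx', 'cy', 'position', 'rotation', 'shot']
[ 459.67636434   22.04563564 1177.548139  ] [ 0.10039768 -0.00339182 -1.56669891] 432.3544180948722 None
carrier 0.78 (201, 187, 355, 241) [560.  37.  12.]
carrier 0.73 (316, 199, 332, 226) [562. -87.  53.]
shade 0.64 (211, 195, 248, 229) [562. 162.  72.]
shade 0.32 (99, 214, 126, 234) [532. 471.  38.]
keeper 0.68 (315, 197, 336, 225) [568. -92.  33.]
torch 0.92 (213, 110, 231, 142) [777. 179.  68.]
bulbcase 0.79 (335, 109, 378, 153) [ 768. -166.   77.]
fusebox 0.56 (258, 111, 312, 153) [776.  18.  59.]
fusebox 0.49 (100, 214, 125, 236) [528. 471.  38.]
plug1 0.75 (118, 254, 139, 280) [418. 426.  38.]
plug1 0.69 (101, 216, 124, 237) [524. 471.  39.]
tester 0.94 (439, 216, 473, 239) [ 527. -445.    2.]
[ 471.80631897 -958.25325039  710.98186276] [ 1.03076844  0.0129411  -0.13253541] 396.2764032217774 None
carrier 0.74 (236, 193, 296, 290) [561.  29.  11.]
shade 0.91 (245, 173, 271, 231) [554. 111.  97.]
keeper 0.66 (252, 247, 283, 271) [ 556. -107.   42.]
keeper 0.59 (206, 172, 223, 194) [410. 413.  15.]
torch 
[... 1111 characters left out ...]
.99898529052734)
{'clock': 1.0, 'qpos': array([-1.2228146 ,  0.62838064,  0.03846055,  1.51741651, -0.02699253,
        0.9963025 , -0.01999678]), 'qd': array([-0.00054819,  0.00155701,  0.00160262,  0.00232418,  0.00019951,
       -0.00138343,  0.0004908 ]), 'tau': array([-4.88332025e-04, -5.63285351e+01,  1.22527432e+00, -1.93787313e+01,
        1.08142599e-02,  1.58348241e-03, -1.21181205e-05]), 'eef_pos': array([261.30693584, 595.16837047, 231.31996126]), 'tool_rot': array([ 3.14158354e+00, -5.40598661e-05,  2.72782473e+00]), 'force': array([-0.18801515,  0.34750952, -0.35974846]), 'torque': array([-0.00938493, -0.00935719,  0.0013398 ]), 'gripper_force': 0.0, 'width': 85.21488459809423}
```

```bash
python3 -m handwheel '[{"delta_pos":[1.47,-2.2,0],"yaw":0.0217},{"delta_pos":[1.47,-2.2,0],"yaw":0.0217},{"delta_pos":[1.47,-2.2,0],"yaw":0.0217},{"delta_pos":[1.47,-2.2,0],"yaw":0.0217},{"delta_pos":[1.47,-2.2,0],"yaw":0.0217},{"delta_pos":[1.47,-2.2,0],"yaw":0.0217},{"delta_pos":[1.47,-2.2,0],"yaw":0.0217},{"delta_pos":[1.47,-2.2,0],"yaw":0.0217},{"delta_pos":[1.47,-2.2,0],"yaw":0.0217},{"delta_pos":[1.47,-2.2,0],"yaw":0.0217}]' -0.5
python3 -m handwheel '[{"delta_pos":[1.47,-2.2,0],"yaw":0.0217},{"delta_pos":[1.47,-2.2,0],"yaw":0.0217},{"delta_pos":[1.47,-2.2,0],"yaw":0.0217},{"delta_pos":[1.47,-2.2,0],"yaw":0.0217},{"delta_pos":[1.47,-2.2,0],"yaw":0.0217},{"delta_pos":[1.47,-2.2,0],"yaw":0.0217},{"delta_pos":[1.47,-2.2,0],"yaw":0.0217},{"delta_pos":[1.47,-2.2,0],"yaw":0.0217},{"delta_pos":[1.47,-2.2,0],"yaw":0.0217},{"delta_pos":[0,0,0]}]'
python3 - <<'E'
from h import *
d=np.load("a.npz");W=d["W"];c=d["c"].astype(int)
roi=np.zeros(c.shape[:2],bool);roi[180:250,195:365]=1
r,g,bl=c[...,0],c[...,1],c[...,2]
def box(m,n):
  q=W[m];q=q[~np.isnan(q[:,0])];print(n,len(q),cv2.minAreaRect(q[:,:2].astype(np.float32)),np.percentile(q,[5,50,95],axis=0).round(1).tolist())
z=W[...,2]
box(roi&(z>157)&(z<164),"rim"); box(roi&(z>66)&(z<76)&(r>bl+40),"keeper top");box(roi&(z>66)&(z<74)&(bl>r+30),"wall top")
box(roi&(z>37)&(z<43)&(bl>r+30),"rails")
box(roi&(z>40)&(z<62)&(W[...,1]<-40)&(abs(W[...,0]-555)<36)&(r<60),"pad")
E
python3 - <<'E'
from h import *
b=get_image("side"); im=b["color"][40:300,120:420]
cv2.imwrite("pics/s1.png",cv2.resize(im,None,fx=2.3,fy=2.3)[:,:,::-1])
W=pts(b);m=(W[...,2]>170)&(abs(W[...,0]-555)<80)&(abs(W[...,1]-155)<120)
q=W[m]
for z in range(215,340,10):
  k=q[abs(q[:,2]-z)<5]
  if len(k):print(z,k.min(0).round(),k.max(0).round())
E
```

```text
clock: 1.83
eef_pos: [409.0, 374.1, 231.5]
tool_rot: [3.141, 0.0, 2.946]
force: [0.8, -0.1, 0.2]
width: 21.6
gripper_force: 0.0
rim 258 ((555.3097534179688, 153.59112548828125), (78.87059020996094, 80.4616470336914), 0.12201850116252899) [[516.1, 113.8, 157.4], [551.5, 151.3, 159.9], [594.5, 192.2, 162.8]]
keeper top 133 ((560.8004150390625, -97.58672332763672), (77.93760681152344, 12.094995498657227), 2.0502450466156006) [[524.7, -102.5, 67.8], [560.6, -97.1, 71.5], [594.6, -92.1, 74.6]]
wall top 215 ((554.7718505859375, 213.9036102294922), (124.28042602539062, 11.521050453186035), 1.4214495420455933) [[497.8, 208.7, 66.7], [556.8, 214.6, 69.8], [611.8, 219.9, 72.6]]
rails 363 ((556.6549072265625, 70.63258361816406), (119.5398178100586, 273.8989562988281), 0.3217025697231293) [[496.6, -52.7, 37.6], [502.2, 63.9, 39.8], [616.5, 184.2, 42.2]]
pad 93 ((556.8900146484375, -68.52273559570312), (68.16576385498047, 8.002303123474121), 0.7643305063247681) [[525.4, -72.5, 50.2], [551.7, -67.4, 55.7], [588.3, -64.7, 59.4]]schema error: expected keys delta_pos, yaw
```

View pics/s1.png

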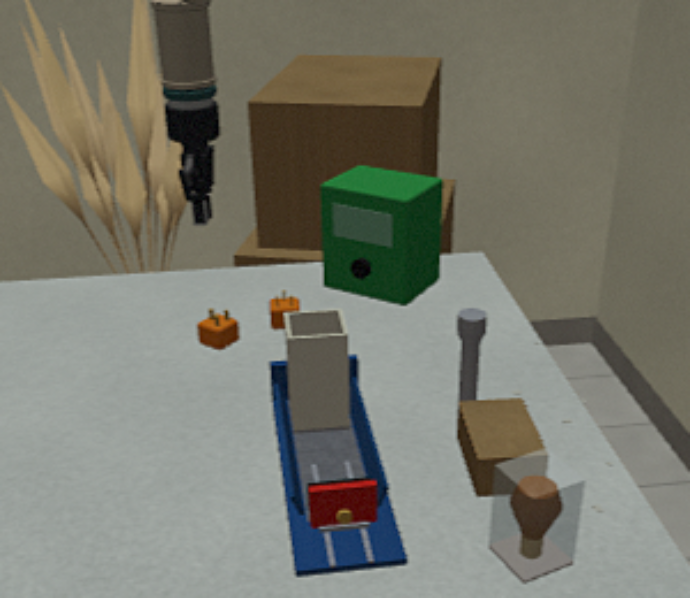

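The shade is upright and its mouth centre is at about (555, 154, 160). The tool is still short of it because the second move was refused. I'll redo that move.

```bash
python3 -m handwheel '[{"delta_pos":[1.63,-2.45,0],"yaw":0.0238},{"delta_pos":[1.63,-2.45,0],"yaw":0.0238},{"delta_pos":[1.63,-2.45,0],"yaw":0.0238},{"delta_pos":[1.63,-2.45,0],"yaw":0.0238},{"delta_pos":[1.63,-2.45,0],"yaw":0.0238},{"delta_pos":[1.63,-2.45,0],"yaw":0.0238},{"delta_pos":[1.63,-2.45,0],"yaw":0.0238},{"delta_pos":[1.63,-2.45,0],"yaw":0.0238},{"delta_pos":[1.63,-2.45,0],"yaw":0.0238},{"delta_pos":[0,0,0],"yaw":0}]'
python3 - <<'E'
from h import *
b=get_image("side"); im=b["color"][40:250,180:350]
cv2.imwrite("pics/s2.png",cv2.resize(im,None,fx=2.8,fy=2.8)[:,:,::-1])
t=get_image("top")
for W in (pts(b),pts(t)):
 m=(W[...,2]>170)&(abs(W[...,0]-555)<80)&(abs(W[...,1]-155)<120)
 q=W[m]
 for z in range(225,350,12):
  k=q[abs(q[:,2]-z)<6]
  if len(k):print(z,len(k),k.min(0).round(),k.max(0).round())
E
```

```text
clock: 2.72
eef_pos: [558.8, 147.2, 231.4]
tool_rot: [-3.137, 0.003, -3.133]
force: [-0.0, 0.0, -0.4]
width: 21.5
gripper_force: 0.0
237 23 [547. 122. 232.] [566. 155. 243.]
249 27 [548. 119. 243.] [566. 133. 255.]
261 28 [546. 118. 256.] [567. 132. 266.]
273 19 [544. 111. 267.] [567. 168. 278.]
285 37 [543.  99. 279.] [568. 161. 291.]
297 29 [541.  92. 292.] [573. 158. 302.]
309 40 [540.  86. 303.] [573. 139. 315.]
321 69 [537.  80. 315.] [574. 203. 327.]
333 84 [537.  79. 327.] [576. 203. 339.]
345 52 [540. 102. 339.] [575. 159. 351.]
249 3 [550. 129. 247.] [552. 132. 252.]
273 3 [545. 120. 272.] [550. 130. 276.]
285 12 [545. 115. 282.] [555. 130. 290.]
297 15 [545. 103. 292.] [567. 118. 303.]
309 7 [547. 110. 303.] [569. 113. 309.]
321 57 [545.  89. 318.] [571. 122. 327.]
333 96 [545.  89. 327.] [570. 115. 339.]
345 33 [547. 109. 339.] [568. 119. 351.]
```

View pics/s2.png

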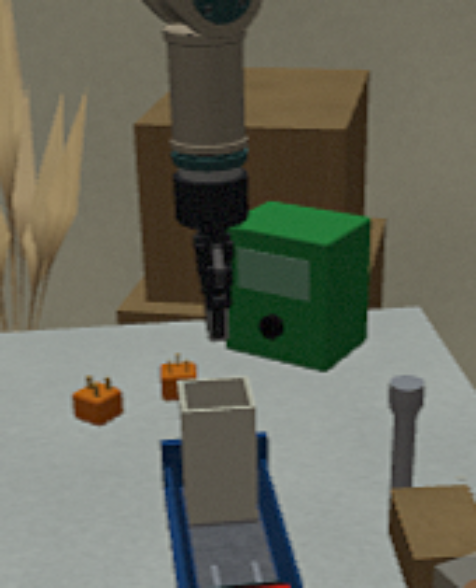

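```bash
python3 -m handwheel '[{"delta_pos":[0,0,0],"yaw":0},{"delta_pos":[0,0,0],"yaw":0}]' -0.72
```

```text
clock: 2.98
eef_pos: [554.3, 156.3, 231.4]
tool_rot: [3.141, -0.0, -3.122]
force: [-0.4, 0.1, -1.1]
width: 11.9
gripper_force: 0.0
```

```bash
python3 -m handwheel '[{"delta_pos":[0,0,-0.6],"yaw":0},{"delta_pos":[0,0,-1.2],"yaw":0},{"delta_pos":[0,0,-1.6],"yaw":0},{"delta_pos":[0,0,-1.6],"yaw":0},{"delta_pos":[0,0,-1.6],"yaw":0},{"delta_pos":[0,0,-1.4],"yaw":0},{"delta_pos":[0,0,-1.0],"yaw":0},{"delta_pos":[0,0,-0.6],"yaw":0},{"delta_pos":[0,0,0],"yaw":0},{"delta_pos":[0,0,0],"yaw":0}]'
```

```text
clock: 3.82
eef_pos: [555.1, 155.0, 135.4]
tool_rot: [3.142, -0.0, -3.124]
force: [0.2, -0.7, 0.6]
width: 11.9
gripper_force: 0.0
```

```bash
python3 -m handwheel '[{"delta_pos":[0,-0.3,0],"yaw":0},{"delta_pos":[0,-0.3,0],"yaw":0},{"delta_pos":[0,-0.3,0],"yaw":0},{"delta_pos":[0,-0.3,0],"yaw":0},{"delta_pos":[0,-0.3,0],"yaw":0},{"delta_pos":[0.03,-0.3,0],"yaw":0},{"delta_pos":[0,-0.3,0],"yaw":0},{"delta_pos":[0.03,-0.3,0],"yaw":0}]'
python3 -m handwheel '[{"delta_pos":[0,-0.3,0],"yaw":0},{"delta_pos":[0,-0.3,0],"yaw":0},{"delta_pos":[0,-0.3,0],"yaw":0},{"delta_pos":[0.03,-0.3,0],"yaw":0},{"delta_pos":[0,-0.3,0],"yaw":0}]'
```

```text
clock: 4.48
eef_pos: [555.6, 130.6, 135.4]
tool_rot: [3.141, 0.0, -3.124]
force: [0.4, 1.1, 0.7]
width: 12.2
gripper_force: 0.4
clock: 4.9
eef_pos: [555.9, 115.3, 135.2]
tool_rot: [-3.142, -0.0, -3.124]
force: [-0.7, 0.4, 0.6]
width: 12.0
gripper_force: 0.3
```

```bash
cat >> h.py <<'E'
def shade(show=None):
    "white points in top view: rim y/z extents"
    t=get_image("top");W=pts(t);c=t["color"].astype(int)
    lo,hi=c.min(-1),c.max(-1)
    m=(W[...,2]>30)&(abs(W[...,0]-556)<46)&(W[...,1]>-90)&(W[...,1]<204)&(lo>80)&(hi-lo<60)
    q=W[m]; k=q[q[:,2]>np.percentile(q[:,2],97)-4]
    lowest=q[q[:,1]<np.percentile(q[:,1],3)+3]
    print("n",len(q),"top z",np.percentile(q[:,2],97).round(1),"its y",np.median(k[:,1]).round(1),"x",q[:,0].min().round(),q[:,0].max().round(),"min y",np.percentile(q[:,1],2).round(1),"z there",np.median(lowest[:,2]).round(1),"max y",np.percentile(q[:,1],98).round(1))
    if show: save(t,show)
E
python3 -c "
from h import *
shade()
b=get_image('side');cv2.imwrite('pics/s3.png',cv2.resize(b['color'][100:300,180:350],None,fx=2.8,fy=2.8)[:,:,::-1])"
```

```text
n 1986 top z 605.0 its y 103.4 x 510.0 602.0 min y 72.4 z there 555.2 max y 160.5
```

View pics/s3.png

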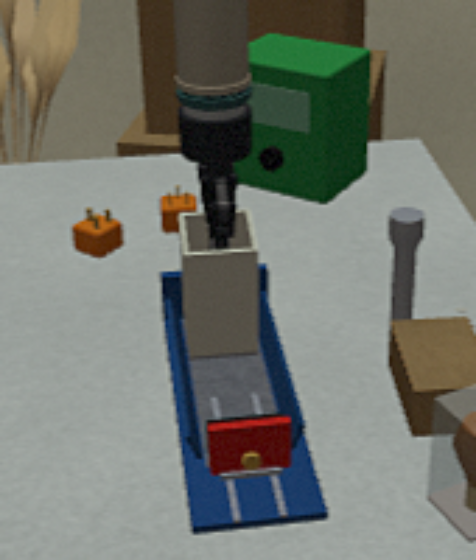

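```bash
cat >> h.py <<'E'
def tilt():
    "fit outer -y face seen from the side camera: y = y0 + k*(z-10)"
    b=get_image("side");W=pts(b);c=b["color"].astype(int)
    lo,hi=c.min(-1),c.max(-1)
    m=(abs(W[...,0]-556)<35)&(W[...,1]>-60)&(W[...,1]<200)&(W[...,2]>16)&(W[...,2]<185)&(lo>75)&(hi-lo<70)
    q=W[m]
    k,y0=np.polyfit(q[:,2]-10,q[:,1],1)
    for _ in range(6):
        r=q[:,1]-y0-k*(q[:,2]-10);s=abs(r)<max(4,np.median(abs(r))*1.5)
        k,y0=np.polyfit(q[s,2]-10,q[s,1],1)
    print("clock",status.read_state()["clock"],"tilt deg",np.degrees(np.arctan(-k)).round(1),"pivot y",y0.round(1),"n",s.sum(),len(q),"z",q[s,2].min().round(),q[s,2].max().round())
E
python3 -c "
from h import *
tilt()
print(status.read_state()['eef_pos'].round(1))"
```

```text
clock 5.05 tilt deg 64.4 pivot y 400.1 n 46 89 z 118.0 162.0
[556.  115.3 135.3]
```

```bash
python3 -c "
from h import *
b=get_image('side');W=pts(b)
for v in range(175,235,5): print(v,W[v,258].round(),W[v,250].round(),b['color'][v,250])
"
```

```text
175 [552.  49. 226.] [556. 527.  -1.] [144 145 136]
180 [552.  65. 203.] [535. 165. 155.] [82 77 67]
185 [554.  93. 172.] [534. 169. 136.] [87 83 72]
190 [553.  87. 159.] [529.  90. 159.] [168 172 155]
195 [553.  92. 139.] [528.  87. 144.] [85 80 69]
200 [552.  95. 120.] [528.  92. 124.] [87 83 72]
205 [552.  95. 103.] [527.  97. 104.] [86 82 72]
210 [552. 104.  79.] [527.  99.  84.] [85 80 70]
215 [551. 101.  63.] [526. 101.  65.] [86 80 70]
220 [551. 109.  39.] [525. 105.  45.] [83 80 68]
225 [550. 112.  18.] [525. 111.  22.] [88 83 73]
230 [548.  95.  11.] [523.  97.  12.] [87 89 95]
```

```bash
sed -i 's/(W\[...,1\]<200)&(W\[...,2\]>16)&(W\[...,2\]<185)&(lo>75)&(hi-lo<70)/(W[...,1]<128)\&(W[...,2]>16)\&(W[...,2]<162)\&(lo>50)\&(c[...,0]>=c[...,2]+6)\&(hi-lo<40)/' h.py
python3 -m handwheel '[{"delta_pos":[0,-0.3,0],"yaw":0},{"delta_pos":[0,-0.3,0],"yaw":0},{"delta_pos":[0.03,-0.3,0],"yaw":0},{"delta_pos":[0,-0.3,0],"yaw":0},{"delta_pos":[0,-0.3,0],"yaw":0},{"delta_pos":[0.03,-0.3,0],"yaw":0},{"delta_pos":[0,-0.3,0],"yaw":0}]'
python3 -c "
from h import *
tilt()"
```

```text
clock: 5.68
eef_pos: [556.6, 94.2, 135.3]
tool_rot: [-3.142, 0.0, -3.124]
force: [-0.5, 0.8, -1.1]
width: 12.2
gripper_force: 0.2
clock 5.7333 tilt deg 16.8 pivot y 110.4 n 728 763 z 16.0 157.0
```

```bash
python3 -m handwheel '[{"delta_pos":[0,-0.25,0],"yaw":0},{"delta_pos":[0,-0.25,0],"yaw":0},{"delta_pos":[0.03,-0.25,0],"yaw":0},{"delta_pos":[0,-0.25,0],"yaw":0},{"delta_pos":[0,-0.25,0],"yaw":0}]'
python3 -c "
from h import *
tilt()"
python3 -m handwheel '[{"delta_pos":[0,-0.25,0],"yaw":0},{"delta_pos":[0,-0.25,0],"yaw":0},{"delta_pos":[0.03,-0.2,0],"yaw":0}]'
python3 -c "
from h import *
tilt()"
```

```text
clock: 6.15
eef_pos: [556.9, 81.8, 135.3]
tool_rot: [-3.142, 0.0, -3.124]
force: [-0.3, -0.1, 0.2]
width: 12.3
gripper_force: 0.1
clock 6.2 tilt deg 21.4 pivot y 110.3 n 665 713 z 16.0 155.0
clock: 6.45
eef_pos: [557.1, 74.8, 135.3]
tool_rot: [-3.141, -0.0, -3.124]
force: [-0.2, 0.1, 1.1]
width: 11.8
gripper_force: 0.1
clock 6.5 tilt deg 24.0 pivot y 110.4 n 632 702 z 16.0 152.0
```

```bash
python3 -m handwheel '[{"delta_pos":[0,-0.15,0],"yaw":0},{"delta_pos":[0,-0.15,0],"yaw":0},{"delta_pos":[0,-0.15,0],"yaw":0}]'
python3 -c "
from h import *
tilt()"
python3 -m handwheel '[{"delta_pos":[0,-0.15,0],"yaw":0},{"delta_pos":[0,-0.15,0],"yaw":0},{"delta_pos":[0.03,-0.15,0],"yaw":0}]'
python3 -c "
from h import *
tilt()
b=get_image('side');cv2.imwrite('pics/s4.png',cv2.resize(b['color'][100:300,180:350],None,fx=2.8,fy=2.8)[:,:,::-1])"
```

```text
clock: 6.75
eef_pos: [557.1, 70.6, 135.3]
tool_rot: [3.142, -0.0, -3.124]
force: [-0.1, 0.3, 0.3]
width: 12.1
gripper_force: 0.1
clock 6.8 tilt deg 25.6 pivot y 110.4 n 604 691 z 16.0 149.0
clock: 7.05
eef_pos: [557.4, 66.1, 135.3]
tool_rot: [-3.142, -0.0, -3.124]
force: [-0.5, -0.5, -0.4]
width: 11.7
gripper_force: 0.0
clock 7.1 tilt deg 27.2 pivot y 110.4 n 586 704 z 16.0 147.0
```

View pics/s4.png

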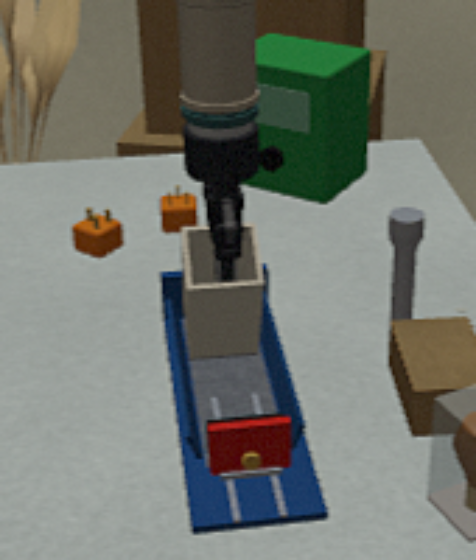

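The shade is leaning towards the camera by about 27°, with both fingers inside the mouth at about (228,265). I'll go on in small steps past the balance point.

```bash
python3 -m handwheel '[{"delta_pos":[0,-0.15,0],"yaw":0},{"delta_pos":[0,-0.15,0],"yaw":0},{"delta_pos":[0,-0.15,0],"yaw":0}]'
python3 -c "
from h import *
tilt()"
python3 -m handwheel '[{"delta_pos":[0,-0.1,0],"yaw":0},{"delta_pos":[0,-0.1,0],"yaw":0},{"delta_pos":[0,-0.1,0],"yaw":0}]'
python3 -c "
from h import *
tilt()"
```

```text
clock: 7.4
eef_pos: [557.4, 61.5, 135.3]
tool_rot: [-3.142, -0.0, -3.124]
force: [-0.1, -0.0, -0.8]
width: 11.8
gripper_force: 0.0
clock 7.45 tilt deg 28.7 pivot y 110.5 n 560 686 z 17.0 145.0
clock: 7.7
eef_pos: [557.4, 58.6, 135.3]
tool_rot: [3.142, -0.0, -3.124]
force: [-0.3, -0.0, -0.2]
width: 12.1
gripper_force: 0.0
clock 7.75 tilt deg 29.6 pivot y 110.3 n 539 672 z 16.0 146.0
```

```bash
python3 -m handwheel '[{"delta_pos":[0,0.05,-0.1],"yaw":0},{"delta_pos":[0,0.05,-0.1],"yaw":0},{"delta_pos":[0,0.05,-0.1],"yaw":0},{"delta_pos":[0,0.05,-0.1],"yaw":0},{"delta_pos":[0,0.05,-0.1],"yaw":0},{"delta_pos":[0,0.05,-0.1],"yaw":0},{"delta_pos":[0,0.05,-0.1],"yaw":0},{"delta_pos":[0,0.05,-0.1],"yaw":0}]'
python3 -c "
from h import *
tilt()
b=get_image('side');W=pts(b)
q=W[(W[...,2]>135)&(abs(W[...,0]-556)<20)&(abs(W[...,1]-62)<90)]
for z in range(140,230,10):
  k=q[abs(q[:,2]-z)<5]; print(z,np.percentile(k[:,1],[0,25,50,75,100]).round())
"
```

```text
clock: 8.42
eef_pos: [558.2, 62.5, 127.9]
tool_rot: [-3.142, 0.002, -3.125]
force: [-1.0, -1.8, 10.0]
width: 12.0
gripper_force: 2.2
clock 8.4667 tilt deg 29.6 pivot y 110.2 n 536 673 z 17.0 143.0
140 [ 33.  37.  40.  49. 127.]
150 [ 39.  43.  49.  70. 120.]
160 [ 41.  43.  47.  77. 115.]
170 [ 41.  43.  61. 104. 106.]
180 [ 20.  24.  26.  28. 104.]
190 [13. 15. 19. 24. 73.]
200 [ 8. 10. 13. 44. 80.]
210 [ 0.  3. 13. 44. 53.]
220 [ -4.   0.   7.  39. 119.]
```

```bash
python3 -m handwheel '[{"delta_pos":[0,0,0.2],"yaw":0},{"delta_pos":[0,0,0.15],"yaw":0},{"delta_pos":[0,0,0],"yaw":0}]'
python3 -c "
from h import *
tilt()"
```

```text
clock: 8.77
eef_pos: [557.5, 62.8, 131.0]
tool_rot: [3.141, 0.0, -3.124]
force: [-0.3, -0.3, 0.5]
width: 12.1
gripper_force: 0.0
clock 8.8167 tilt deg 29.1 pivot y 110.2 n 546 680 z 16.0 146.0
```

```bash
python3 -m handwheel '[{"delta_pos":[0,-0.15,0.05],"yaw":0},{"delta_pos":[0,-0.15,0.05],"yaw":0},{"delta_pos":[0,-0.15,0],"yaw":0},{"delta_pos":[0,-0.1,0],"yaw":0}]'
python3 -c "
from h import *
tilt()"
python3 -m handwheel '[{"delta_pos":[0,-0.15,0],"yaw":0},{"delta_pos":[0,-0.15,0],"yaw":0},{"delta_pos":[0,-0.15,0],"yaw":0},{"delta_pos":[0,0,0],"yaw":0}]'
python3 -c "
from h import *
tilt()"
```

```text
clock: 9.15
eef_pos: [557.4, 56.8, 131.8]
tool_rot: [-3.141, -0.0, -3.125]
force: [0.3, 0.4, -0.2]
width: 11.9
gripper_force: 0.0
clock 9.2 tilt deg 31.2 pivot y 110.2 n 505 655 z 16.0 145.0
clock: 9.53
eef_pos: [557.4, 52.1, 131.8]
tool_rot: [-3.141, -0.0, -3.125]
force: [-0.6, -0.2, 0.6]
width: 12.1
gripper_force: 0.0
clock 9.5833 tilt deg 34.6 pivot y 110.4 n 445 609 z 17.0 138.0
```

```bash
python3 -m handwheel '[{"delta_pos":[0,0,0.15],"yaw":0},{"delta_pos":[0,0,0.15],"yaw":0},{"delta_pos":[0,0,0.15],"yaw":0},{"delta_pos":[0,0,0.15],"yaw":0},{"delta_pos":[0,0,0.15],"yaw":0}]'
python3 -c "
from h import *
tilt()"
python3 -m handwheel '[{"delta_pos":[0,0,0.15],"yaw":0},{"delta_pos":[0,0,0.15],"yaw":0},{"delta_pos":[0,0,0.15],"yaw":0},{"delta_pos":[0,0,0.15],"yaw":0},{"delta_pos":[0,0,0.15],"yaw":0}]'
python3 -c "
from h import *
tilt()"
```

```text
clock: 10.0
eef_pos: [557.5, 52.7, 139.5]
tool_rot: [3.142, 0.0, -3.124]
force: [-0.5, 0.6, 0.1]
width: 11.9
gripper_force: 0.1
clock 10.05 tilt deg 39.4 pivot y 110.2 n 363 561 z 16.0 130.0
clock: 10.47
eef_pos: [557.5, 52.6, 147.0]
tool_rot: [-3.142, -0.0, -3.124]
force: [-0.3, -0.4, -0.1]
width: 12.2
gripper_force: 0.1
clock 10.5167 tilt deg 39.4 pivot y 110.4 n 365 564 z 16.0 130.0
```

```bash
python3 -m handwheel '[{"delta_pos":[0,-0.3,-0.08],"yaw":0},{"delta_pos":[0,-0.3,-0.08],"yaw":0},{"delta_pos":[0.05,-0.3,-0.08],"yaw":0},{"delta_pos":[0,-0.3,-0.09],"yaw":0},{"delta_pos":[0,-0.3,-0.09],"yaw":0},{"delta_pos":[0,-0.3,-0.09],"yaw":0},{"delta_pos":[0,-0.3,-0.09],"yaw":0},{"delta_pos":[0,-0.3,-0.09],"yaw":0},{"delta_pos":[0,-0.3,-0.1],"yaw":0},{"delta_pos":[0,-0.26,-0.12],"yaw":0}]'
python3 -c "
from h import *
tilt()"
python3 -m handwheel '[{"delta_pos":[0,-0.26,-0.13],"yaw":0},{"delta_pos":[0,-0.26,-0.13],"yaw":0},{"delta_pos":[0.05,-0.26,-0.13],"yaw":0},{"delta_pos":[0,-0.26,-0.13],"yaw":0},{"delta_pos":[0,-0.26,-0.13],"yaw":0},{"delta_pos":[0,-0.26,-0.13],"yaw":0},{"delta_pos":[0,-0.26,-0.14],"yaw":0}]'
python3 -c "
from h import *
tilt()"
```

```text
clock: 11.35
eef_pos: [557.9, 22.6, 137.6]
tool_rot: [-3.141, -0.0, -3.124]
force: [0.1, 0.3, 0.0]
width: 12.3
gripper_force: 0.2
clock 11.4 tilt deg 14.5 pivot y 82.1 n 248 347 z 17.0 161.0
clock: 11.98
eef_pos: [558.4, 4.7, 128.3]
tool_rot: [3.141, -0.0, -3.124]
force: [-0.1, -0.3, -0.1]
width: 11.8
gripper_force: 0.2
clock 12.0333 tilt deg 33.5 pivot y 113.0 n 146 232 z 17.0 159.0
```

```bash
cat >> h.py <<'E'
def tilt2():
    "outer +y face from the top camera at x bands beside the gripper: z along y"
    t=get_image("top");W=pts(t)
    for a,b in ((518,532),(578,592)):
        q=W[(W[...,0]>a)&(W[...,0]<b)&(W[...,1]>-60)&(W[...,1]<200)&(W[...,2]>30)&(W[...,2]<185)]
        print([(y,*np.percentile(k,[10,50,90]).round().astype(int)) for y in range(-50,200,20) if len(k:=q[abs(q[:,1]-y)<6,2])>2])
E
python3 -c "
from h import *
tilt2()
b=get_image('side');cv2.imwrite('pics/s5.png',cv2.resize(b['color'][100:300,180:350],None,fx=2.8,fy=2.8)[:,:,::-1])"
```

```text
[(50, np.int64(140), np.int64(142), np.int64(143)), (70, np.int64(128), np.int64(131), np.int64(135)), (90, np.int64(116), np.int64(121), np.int64(123)), (110, np.int64(104), np.int64(106), np.int64(109)), (130, np.int64(91), np.int64(95), np.int64(97)), (150, np.int64(79), np.int64(81), np.int64(86))]
[(70, np.int64(127), np.int64(132), np.int64(135)), (90, np.int64(116), np.int64(118), np.int64(124)), (110, np.int64(104), np.int64(105), np.int64(110)), (130, np.int64(90), np.int64(93), np.int64(98)), (150, np.int64(78), np.int64(82), np.int64(85))]
```

View pics/s5.png

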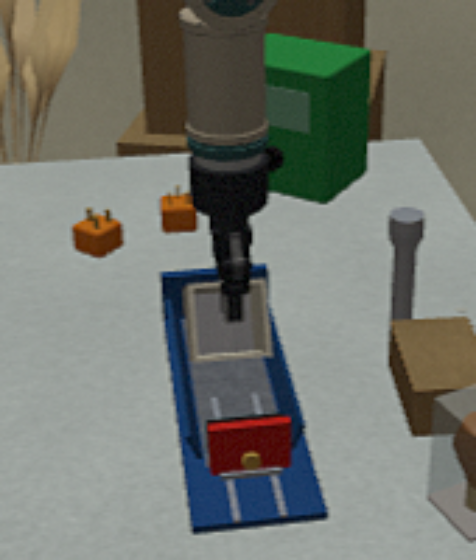

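At about (230,325), the open mouth now faces the camera and the rim leans on the fingers. The tilt is about 58° and the pivot hasn't moved. I'll continue lowering.

```bash
cat >> h.py <<'E'
def tilt3():
    t=get_image("top");W=pts(t)
    for a,b in ((518,532),(578,592)):
        q=W[(W[...,0]>a)&(W[...,0]<b)&(W[...,1]>-60)&(W[...,1]<175)&(W[...,2]>50)&(W[...,2]<185)]
        k,c=np.polyfit(q[:,1],q[:,2],1); s=abs(q[:,2]-k*q[:,1]-c)<6; k,c=np.polyfit(q[s,1],q[s,2],1)
        th=np.pi/2-np.arctan(-k); p=(80*np.sin(th)+10-c)/k-80*np.cos(th)
        print("tilt",np.degrees(th).round(1),"pivot y",p.round(1),"rim y",(p-150*np.sin(th)+75*np.cos(th)).round(1),"n",s.sum())
E
python3 -m handwheel '[{"delta_pos":[0,-0.24,-0.15],"yaw":0},{"delta_pos":[0,-0.24,-0.15],"yaw":0},{"delta_pos":[0,-0.24,-0.15],"yaw":0},{"delta_pos":[0,-0.24,-0.16],"yaw":0},{"delta_pos":[0,-0.24,-0.16],"yaw":0},{"delta_pos":[0,-0.24,-0.16],"yaw":0},{"delta_pos":[0,-0.22,-0.17],"yaw":0}]'
python3 -c "
from h import *
tilt3()"
python3 -m handwheel '[{"delta_pos":[0,-0.22,-0.17],"yaw":0},{"delta_pos":[0,-0.22,-0.17],"yaw":0},{"delta_pos":[0,-0.22,-0.17],"yaw":0},{"delta_pos":[0,-0.22,-0.18],"yaw":0},{"delta_pos":[0,-0.22,-0.18],"yaw":0},{"delta_pos":[0,-0.22,-0.18],"yaw":0}]'
python3 -c "
from h import *
tilt3()"
```

```text
clock: 12.72
eef_pos: [558.4, -12.1, 117.3]
tool_rot: [-3.142, -0.0, -3.124]
force: [1.3, -0.8, 0.2]
width: 12.1
gripper_force: 0.3
tilt 64.6 pivot y 113.9 rim y 10.5 n 262
tilt 64.3 pivot y 113.1 rim y 10.6 n 231
clock: 13.27
eef_pos: [558.5, -25.1, 106.8]
tool_rot: [3.142, 0.0, -3.124]
force: [-0.6, -0.5, -0.3]
width: 12.1
gripper_force: 0.3
tilt 70.4 pivot y 113.6 rim y -2.6 n 287
tilt 70.2 pivot y 113.2 rim y -2.6 n 255
```

```bash
python3 -m handwheel '[{"delta_pos":[0,-0.2,-0.19],"yaw":0},{"delta_pos":[0,-0.2,-0.19],"yaw":0},{"delta_pos":[0,-0.2,-0.2],"yaw":0},{"delta_pos":[0,-0.2,-0.2],"yaw":0},{"delta_pos":[0,-0.2,-0.2],"yaw":0}]'
python3 -c "
from h import *
tilt3()"
python3 -m handwheel '[{"delta_pos":[0,-0.18,-0.2],"yaw":0},{"delta_pos":[0,-0.18,-0.2],"yaw":0},{"delta_pos":[0,-0.18,-0.2],"yaw":0},{"delta_pos":[0,-0.18,-0.2],"yaw":0}]'
python3 -c "
from h import *
tilt3()"
```

```text
clock: 13.73
eef_pos: [558.4, -35.1, 97.0]
tool_rot: [3.142, -0.0, -3.124]
force: [-0.6, -0.6, -0.6]
width: 12.2
gripper_force: 0.4
tilt 75.0 pivot y 111.4 rim y -14.1 n 295
tilt 75.1 pivot y 112.4 rim y -13.2 n 280
clock: 14.12
eef_pos: [558.5, -42.2, 89.0]
tool_rot: [3.142, 0.0, -3.124]
force: [0.2, -0.9, -1.1]
width: 11.9
gripper_force: 0.4
tilt 79.4 pivot y 114.8 rim y -18.8 n 291
tilt 79.3 pivot y 112.7 rim y -20.8 n 284
```

```bash
python3 -m handwheel '[{"delta_pos":[0,-0.14,-0.16],"yaw":0},{"delta_pos":[0,-0.14,-0.16],"yaw":0},{"delta_pos":[0,-0.14,-0.16],"yaw":0},{"delta_pos":[0,-0.14,-0.16],"yaw":0}]'
python3 -c "
from h import *
tilt3()"
python3 -m handwheel '[{"delta_pos":[0,-0.12,-0.12],"yaw":0},{"delta_pos":[0,-0.12,-0.12],"yaw":0},{"delta_pos":[0,-0.12,-0.12],"yaw":0}]'
python3 -c "
from h import *
tilt3()"
```

```text
clock: 14.5
eef_pos: [558.5, -47.8, 82.7]
tool_rot: [3.142, 0.0, -3.124]
force: [-0.3, -1.3, -1.1]
width: 11.7
gripper_force: 0.4
tilt 82.5 pivot y 112.8 rim y -26.1 n 284
tilt 82.6 pivot y 114.3 rim y -24.9 n 282
clock: 14.8
eef_pos: [558.5, -51.4, 79.2]
tool_rot: [3.142, 0.0, -3.124]
force: [0.1, -1.4, -0.0]
width: 12.3
gripper_force: 0.4
tilt 84.6 pivot y 110.7 rim y -31.6 n 287
tilt 84.7 pivot y 112.9 rim y -29.5 n 299
```

```bash
python3 -m handwheel '[{"delta_pos":[0,-0.1,-0.08],"yaw":0},{"delta_pos":[0,-0.1,-0.08],"yaw":0},{"delta_pos":[0,-0.1,-0.08],"yaw":0},{"delta_pos":[0,-0.1,0],"yaw":0}]'
python3 -c "
from h import *
tilt3()"
python3 -m handwheel '[{"delta_pos":[0,-0.1,0],"yaw":0},{"delta_pos":[0,-0.1,0],"yaw":0},{"delta_pos":[0,-0.1,0],"yaw":0},{"delta_pos":[0,-0.1,0],"yaw":0},{"delta_pos":[0,-0.1,0],"yaw":0},{"delta_pos":[0,-0.1,0],"yaw":0},{"delta_pos":[0,-0.1,0],"yaw":0},{"delta_pos":[0,-0.1,0],"yaw":0}]'
python3 -c "
from h import *
tilt3()"
```

```text
clock: 15.18
eef_pos: [558.4, -55.4, 76.7]
tool_rot: [3.142, -0.0, -3.124]
force: [0.3, -0.9, -1.1]
width: 11.8
gripper_force: 0.5
tilt 87.6 pivot y 112.3 rim y -34.4 n 293
tilt 87.2 pivot y 105.6 rim y -40.6 n 316
clock: 15.9
eef_pos: [558.5, -63.3, 76.8]
tool_rot: [3.141, 0.0, -3.124]
force: [0.5, -0.1, 0.1]
width: 12.2
gripper_force: 0.0
tilt 90.0 pivot y 243.2 rim y 93.2 n 324
tilt 90.2 pivot y 63.4 rim y -86.8 n 330
```

```bash
python3 -m handwheel '[{"delta_pos":[0,-0.3,0.2],"yaw":0},{"delta_pos":[0,-0.2,0.8],"yaw":0},{"delta_pos":[0,0,1.6],"yaw":0},{"delta_pos":[0,-1.0,2.2],"yaw":0},{"delta_pos":[0,-2.0,2.0],"yaw":0},{"delta_pos":[0,-2.0,0.5],"yaw":0},{"delta_pos":[0,-2.0,0],"yaw":0},{"delta_pos":[0,-1.5,0],"yaw":0},{"delta_pos":[0,-0.5,0],"yaw":0},{"delta_pos":[0,0,0],"yaw":0}]' -1
python3 - <<'E'
from h import *
t=get_image("top");W=pts(t)
m=(abs(W[...,0]-556)<60)&(W[...,1]<204)&(W[...,1]>-62)&(W[...,2]>84)&(W[...,2]<95)
q=W[m];print(len(q),cv2.minAreaRect(q[:,:2].astype(np.float32)),np.percentile(q,[1,50,99],axis=0).round(1).tolist(),np.polyfit(q[:,1],q[:,2],1))
b=get_image("side");W=pts(b)
q=W[(abs(W[...,0]-558)<50)&(abs(W[...,1]+150)<70)&(W[...,2]>95)&(W[...,2]<250)]
for z in range(140,200,10):
  k=q[abs(q[:,2]-z)<5]
  if len(k):print(z,k.min(0).round(),k.max(0).round())
k=W[(b["color"][...,0]>120)&(b["color"][...,1]<60)&(abs(W[...,1]+105)<15)&(abs(W[...,0]-558)<60)];print("keeper -y face",np.median(k,0).round(1),np.polyfit(k[:,0],k[:,1],1))
save(t,"t2.png")
E
```

```text
clock: 16.78
eef_pos: [558.2, -160.3, 150.3]
tool_rot: [-3.141, 0.0, -3.127]
force: [-0.1, -0.3, -0.1]
width: -0.0
gripper_force: 0.0
1864 ((554.8626098632812, 38.95186996459961), (79.19979858398438, 147.23463439941406), 0.2744625508785248) [[515.4, -34.3, 85.2], [555.4, 38.9, 89.9], [594.2, 112.0, 94.1]] [1.49772207e-03 8.97894259e+01]
150 [ 548. -168.  149.] [ 566. -162.  155.]
160 [ 546. -174.  157.] [ 566. -163.  165.]
170 [ 546. -174.  165.] [ 566. -163.  175.]
180 [ 545. -175.  175.] [ 566. -153.  185.]
190 [ 553. -173.  185.] [ 560. -172.  187.]
keeper -y face [ 557.8 -102.8   72.4] [ 1.19778092e-02 -1.09598699e+02]
```

View pics/t2.png

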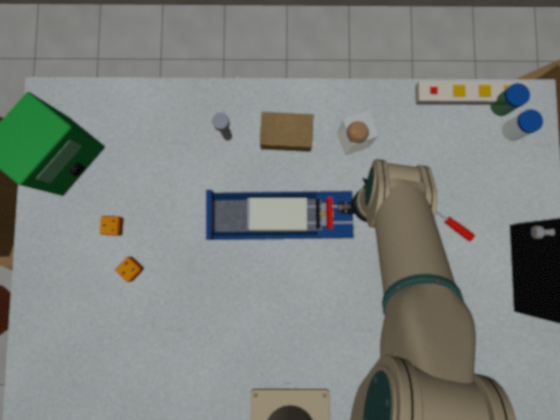

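The top view shows the shade lying flat at about (277,213), in line with the carrier. The closed gripper is behind the red keeper at about (345,208). Next I'll go down behind the keeper.

```bash
python3 -m handwheel '[{"delta_pos":[0.05,0,-0.6],"yaw":0},{"delta_pos":[0.05,0,-1.4],"yaw":0},{"delta_pos":[0.05,0.2,-1.8],"yaw":0},{"delta_pos":[0.05,0.3,-1.8],"yaw":0},{"delta_pos":[0,0.4,-1.8],"yaw":0},{"delta_pos":[0,0.5,-1.6],"yaw":0},{"delta_pos":[0,0.6,-1.0],"yaw":0},{"delta_pos":[0,0.6,-0.5],"yaw":0},{"delta_pos":[0,0.4,0],"yaw":0},{"delta_pos":[0,0.2,0],"yaw":0}]'
python3 -m handwheel '[{"delta_pos":[0,0.2,0],"yaw":0},{"delta_pos":[0,0.2,0],"yaw":0},{"delta_pos":[0,0.2,0],"yaw":0},{"delta_pos":[0,0.2,0],"yaw":0},{"delta_pos":[0,0.2,0],"yaw":0}]'
```

```text
clock: 17.72
eef_pos: [560.8, -124.7, 45.0]
tool_rot: [3.141, 0.0, -3.122]
force: [-0.0, 0.0, -1.0]
width: -0.1
gripper_force: 0.0
clock: 18.13
eef_pos: [561.0, -120.4, 45.7]
tool_rot: [-3.137, 0.002, -3.127]
force: [-0.1, -8.1, 1.1]
width: 0.1
gripper_force: 4.1
```

```bash
python3 -m handwheel '[{"delta_pos":[0,0.25,0],"yaw":0},{"delta_pos":[0,0.25,0],"yaw":0},{"delta_pos":[-0.02,0.25,0],"yaw":0},{"delta_pos":[0,0.25,0],"yaw":0},{"delta_pos":[0,0.25,0],"yaw":0},{"delta_pos":[-0.02,0.25,0],"yaw":0},{"delta_pos":[0,0.25,0],"yaw":0},{"delta_pos":[0,0.25,0],"yaw":0}]'
python3 -m handwheel '[{"delta_pos":[-0.02,0.25,0],"yaw":0},{"delta_pos":[0,0.25,0],"yaw":0},{"delta_pos":[0,0.25,0],"yaw":0},{"delta_pos":[-0.02,0.25,0],"yaw":0},{"delta_pos":[0,0.25,0],"yaw":0},{"delta_pos":[0,0.25,0],"yaw":0},{"delta_pos":[-0.02,0.25,0],"yaw":0},{"delta_pos":[0,0.25,0],"yaw":0}]'
python3 -c "
from h import *
t=get_image('top');W=pts(t)
q=W[(abs(W[...,0]-556)<60)&(W[...,1]<204)&(W[...,1]>-45)&(W[...,2]>84)&(W[...,2]<95)]
print(cv2.minAreaRect(q[:,:2].astype(np.float32)),np.percentile(q[:,1],[1,99]).round(1))"
```

```text
clock: 18.8
eef_pos: [560.7, -100.8, 45.7]
tool_rot: [-3.137, 0.002, -3.128]
force: [0.9, -9.2, 1.7]
width: 0.1
gripper_force: 4.1
clock: 19.47
eef_pos: [560.4, -82.2, 45.8]
tool_rot: [-3.135, 0.003, -3.129]
force: [0.5, -10.6, 1.1]
width: 0.2
gripper_force: 5.5
((554.8910522460938, 48.07481002807617), (79.16193389892578, 149.71725463867188), 0.24798591434955597) [-24.3 122. ]
```

```bash
python3 -m handwheel '[{"delta_pos":[0,0.25,0],"yaw":0},{"delta_pos":[0,0.25,0],"yaw":0},{"delta_pos":[-0.02,0.25,0],"yaw":0},{"delta_pos":[0,0.25,0],"yaw":0},{"delta_pos":[0,0.25,0],"yaw":0},{"delta_pos":[-0.02,0.25,0],"yaw":0},{"delta_pos":[0,0.25,0],"yaw":0},{"delta_pos":[0,0.25,0],"yaw":0},{"delta_pos":[0,0.25,0],"yaw":0},{"delta_pos":[-0.02,0.25,0],"yaw":0}]'
python3 -m handwheel '[{"delta_pos":[0,0.25,0],"yaw":0},{"delta_pos":[0,0.25,0],"yaw":0},{"delta_pos":[-0.02,0.25,0],"yaw":0},{"delta_pos":[0,0.25,0],"yaw":0},{"delta_pos":[0,0.25,0],"yaw":0},{"delta_pos":[-0.02,0.25,0],"yaw":0},{"delta_pos":[0,0.25,0],"yaw":0},{"delta_pos":[0,0.25,0],"yaw":0},{"delta_pos":[0,0.25,0],"yaw":0},{"delta_pos":[-0.02,0.25,0],"yaw":0}]'
python3 -c "
from h import *
t=get_image('top');W=pts(t)
q=W[(abs(W[...,0]-556)<60)&(W[...,1]<206)&(W[...,1]>0)&(W[...,2]>84)&(W[...,2]<95)]
print(cv2.minAreaRect(q[:,:2].astype(np.float32)),np.percentile(q[:,1],[1,99]).round(1))
q=W[(abs(W[...,0]-556)<60)&(W[...,1]>190)&(W[...,1]<230)&(W[...,2]>66)&(W[...,2]<74)];print('wall',np.percentile(q[:,1],[2,98]))"
```

```text
clock: 20.35
eef_pos: [559.9, -57.2, 45.7]
tool_rot: [-3.135, 0.003, -3.129]
force: [1.0, -10.2, 1.4]
width: -0.1
gripper_force: 5.5
clock: 21.18
eef_pos: [559.5, -32.1, 45.7]
tool_rot: [-3.136, 0.003, -3.129]
force: [1.8, -10.6, 1.0]
width: 0.3
gripper_force: 5.5
((553.6868286132812, 98.35051727294922), (80.02464294433594, 149.99069213867188), 1.4194211959838867) [ 26.2 172.4]
wall [208.01400486 222.72014752]
```

```bash
python3 -m handwheel '[{"delta_pos":[0,0.25,0],"yaw":0},{"delta_pos":[0,0.25,0],"yaw":0},{"delta_pos":[-0.02,0.25,0],"yaw":0},{"delta_pos":[0,0.25,0],"yaw":0},{"delta_pos":[0,0.25,0],"yaw":0},{"delta_pos":[-0.02,0.25,0],"yaw":0},{"delta_pos":[0,0.25,0],"yaw":0},{"delta_pos":[0,0.25,0],"yaw":0},{"delta_pos":[0,0.2,0],"yaw":0},{"delta_pos":[-0.02,0.15,0],"yaw":0}]'
python3 -m handwheel '[{"delta_pos":[0,0.1,0],"yaw":0},{"delta_pos":[0,0.1,0],"yaw":0},{"delta_pos":[0,0.1,0],"yaw":0}]'
python3 -m handwheel '[{"delta_pos":[0,0.05,0],"yaw":0},{"delta_pos":[0,0.05,0],"yaw":0},{"delta_pos":[0,0.05,0],"yaw":0}]'
```

```text
clock: 22.07
eef_pos: [559.1, -8.2, 45.7]
tool_rot: [-3.136, 0.003, -3.129]
force: [0.9, -11.0, 1.9]
width: -0.1
gripper_force: 5.3
clock: 22.32
eef_pos: [559.0, -5.5, 45.7]
tool_rot: [-3.136, 0.003, -3.129]
force: [1.1, -11.0, 1.9]
width: -0.5
gripper_force: 5.3
clock: 22.57
eef_pos: [559.0, -4.0, 45.7]
tool_rot: [-3.136, 0.003, -3.129]
force: [2.2, -11.2, 1.8]
width: 0.1
gripper_force: 5.3
```

```bash
python3 -m handwheel '[{"delta_pos":[0,0.05,0],"yaw":0},{"delta_pos":[0,0.05,0],"yaw":0},{"delta_pos":[0,0.05,0],"yaw":0}]'
python3 -m handwheel '[{"delta_pos":[0,0.05,0],"yaw":0},{"delta_pos":[0,0.05,0],"yaw":0}]'
python3 -c "
from h import *
t=get_image('top');W=pts(t)
q=W[(abs(W[...,0]-556)<60)&(W[...,1]<212)&(W[...,1]>0)&(W[...,2]>84)&(W[...,2]<95)]
print(cv2.minAreaRect(q[:,:2].astype(np.float32)),np.percentile(q[:,1],[1,99]).round(1), status.read_state()['force'])"
```

```text
clock: 22.82
eef_pos: [559.0, -2.5, 45.7]
tool_rot: [-3.136, 0.003, -3.129]
force: [1.2, -11.0, 2.6]
width: 0.0
gripper_force: 5.3
clock: 22.98
eef_pos: [559.0, -1.5, 45.7]
tool_rot: [-3.136, 0.003, -3.129]
force: [1.7, -10.7, 1.4]
width: 0.1
gripper_force: 5.3
((552.8534545898438, 128.8885955810547), (79.89868927001953, 149.32119750976562), 1.5670065879821777) [ 56.4 202.8] [  1.12797352 -10.1390192    2.76647396]
```

```bash
python3 -m handwheel '[{"delta_pos":[0,0.05,0],"yaw":0},{"delta_pos":[0,0.05,0],"yaw":0}]'
python3 -m handwheel '[{"delta_pos":[0,0.03,0],"yaw":0},{"delta_pos":[0,0.03,0],"yaw":0}]'
```

```text
clock: 23.2
eef_pos: [558.9, -0.5, 45.7]
tool_rot: [-3.136, 0.003, -3.129]
force: [1.2, -10.3, 1.9]
width: -0.3
gripper_force: 5.3
clock: 23.37
eef_pos: [558.9, 0.1, 45.7]
tool_rot: [-3.136, 0.003, -3.129]
force: [1.8, -10.7, 1.8]
width: -0.1
gripper_force: 5.3
```

```bash
python3 -m handwheel '[{"delta_pos":[0,0.04,0],"yaw":0},{"delta_pos":[0,0.04,0],"yaw":0}]'
python3 -m handwheel '[{"delta_pos":[0,0.04,0],"yaw":0}]'
python3 -m handwheel '[{"delta_pos":[0,0.04,0],"yaw":0}]'
```

```text
clock: 23.53
eef_pos: [558.9, 0.9, 45.7]
tool_rot: [-3.136, 0.002, -3.129]
force: [1.5, -10.2, 2.1]
width: 0.1
gripper_force: 5.3
clock: 23.62
eef_pos: [558.9, 1.3, 45.7]
tool_rot: [-3.136, 0.002, -3.129]
force: [1.4, -10.6, 2.4]
width: 0.1
gripper_force: 5.3
clock: 23.7
eef_pos: [558.9, 1.7, 45.7]
tool_rot: [-3.136, 0.002, -3.129]
force: [1.8, -10.4, 2.1]
width: 0.1
gripper_force: 5.3
```

```bash
python3 -m handwheel '[{"delta_pos":[0,0.04,0],"yaw":0},{"delta_pos":[0,0.04,0],"yaw":0}]' | egrep 'eef|force'
python3 -m handwheel '[{"delta_pos":[0,0.04,0],"yaw":0}]'| egrep 'eef|force'
python3 -m handwheel '[{"delta_pos":[0,0.04,0],"yaw":0}]'| egrep 'eef|force'
```

```text
eef_pos: [558.9, 2.3, 45.7]
force: [0.9, -11.0, 3.2]
gripper_force: 5.8
eef_pos: [558.9, 2.4, 45.7]
force: [1.9, -12.7, 2.4]
gripper_force: 6.0
eef_pos: [558.9, 2.5, 45.7]
force: [1.4, -12.7, 2.8]
gripper_force: 6.3
```

```bash
python3 -m handwheel '[{"delta_pos":[0,0.04,0],"yaw":0}]'| egrep 'eef|force'
python3 -m handwheel '[{"delta_pos":[0,0.03,0],"yaw":0}]'| egrep 'eef|force'
python3 -m handwheel '[{"delta_pos":[0,0,0],"yaw":0},{"delta_pos":[0,0,0],"yaw":0}]'| egrep 'eef|force'
```

```text
eef_pos: [558.9, 2.7, 45.7]
force: [1.6, -13.3, 1.8]
gripper_force: 6.5
eef_pos: [558.9, 2.8, 45.7]
force: [2.3, -12.3, 2.2]
gripper_force: 6.7
eef_pos: [558.9, 2.8, 45.7]
force: [1.2, -13.8, 2.8]
gripper_force: 6.4
```

```bash
for i in 1 2 3 4 5 6; do python3 -m handwheel '[{"delta_pos":[0,0,0],"yaw":0}]'| egrep 'force'|tr '\n' ' '; done
python3 -c "
from h import *
t=get_image('top');W=pts(t)
q=W[(abs(W[...,0]-556)<60)&(W[...,1]<212)&(W[...,1]>0)&(W[...,2]>84)&(W[...,2]<95)]
print(cv2.minAreaRect(q[:,:2].astype(np.float32)),np.percentile(q[:,1],[1,99]).round(1))"
```

```text
force: [1.7, -13.0, 2.5] gripper_force: 6.4 force: [0.7, -12.9, 2.2] gripper_force: 6.4 force: [1.2, -13.1, 2.4] gripper_force: 6.4 force: [2.0, -12.8, 2.9] gripper_force: 6.4 force: [1.1, -12.2, 2.7] gripper_force: 6.4 force: [1.8, -13.0, 3.0] gripper_force: 6.4 ((552.7691650390625, 132.77175903320312), (79.87149047851562, 147.0522003173828), 1.4077669382095337) [ 61.5 205.3]
```

```bash
python3 -m handwheel '[{"delta_pos":[0,-0.1,0],"yaw":0},{"delta_pos":[0,-0.2,0],"yaw":0},{"delta_pos":[0,-0.4,0],"yaw":0},{"delta_pos":[0,-0.8,0],"yaw":0},{"delta_pos":[0,-1,0],"yaw":0},{"delta_pos":[0,-1.5,0.5],"yaw":0},{"delta_pos":[0,-1.5,1.5],"yaw":0},{"delta_pos":[0,-1,2],"yaw":0},{"delta_pos":[0,0,2],"yaw":0},{"delta_pos":[0,0,1],"yaw":0}]'
python3 -m handwheel '[{"delta_pos":[0,0,0.5],"yaw":0},{"delta_pos":[0,0,0],"yaw":0},{"delta_pos":[0,0,0],"yaw":0},{"delta_pos":[0,0,0],"yaw":0}]'
python3 - <<'E'
from h import *
t=get_image('top');W=pts(t);c=t["color"].astype(int)
q=W[(abs(W[...,0]-556)<60)&(W[...,1]<212)&(W[...,1]>0)&(W[...,2]>84)&(W[...,2]<95)]
print(cv2.minAreaRect(q[:,:2].astype(np.float32)),np.percentile(q[:,1],[1,99]).round(1))
k=W[(c[...,0]>c[...,2]+50)&(c[...,0]>c[...,1]+50)&(abs(W[...,0]-556)<50)&(W[...,2]>66)&(W[...,2]<76)];print("keeper y",np.percentile(k[:,1],[2,50,98]))
b=get_image("side");cv2.imwrite('pics/s6.png',cv2.resize(b['color'][100:300,180:380],None,fx=2.5,fy=2.5)[:,:,::-1])
E
```

```text
clock: 25.75
eef_pos: [558.4, -57.0, 116.7]
tool_rot: [-3.141, 0.002, -3.126]
force: [0.4, 0.7, -0.1]
width: 0.1
gripper_force: 0.0
clock: 26.08
eef_pos: [556.9, -54.8, 118.8]
tool_rot: [3.141, -0.002, -3.123]
force: [0.3, 0.4, -0.1]
width: -0.0
gripper_force: 0.0
((552.6712646484375, 132.2205810546875), (80.28689575195312, 147.4953155517578), 1.3373264074325562) [ 59.1 205.1]
keeper y [21.11978609 23.99589754 29.1242277 ]
```

View pics/s6.png

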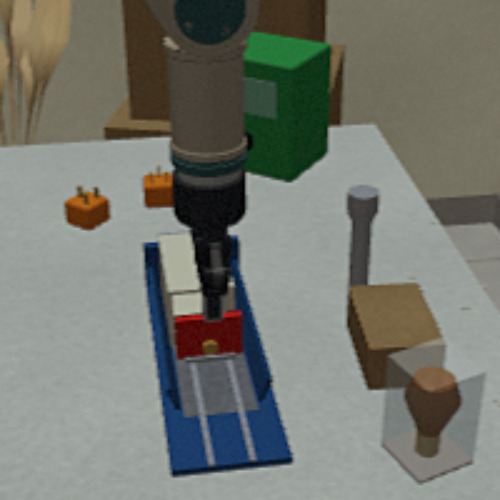

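The shade lies flat against the end wall with the keeper up to its mouth at about (208,335). The tool is clear of everything, so I'm handing in.

```bash
python3 -c "
from cell import ctrl
print(ctrl.finish_job())"
```

```text
the job is handed in; nothing more can be done
None
```

I handed the job in at about 26 s: the shade lies flat and home against the end wall, clamped by the keeper pad at roughly 4.5 N (estimated from the push force); no verdict was returned.

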